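# Shut the bead tumbler and switch it on at its locking toggle

## Robot

A 6-joint arm with a two-finger parallel gripper is mounted at the origin on the work surface. World frame = base frame: x ahead of the robot, y to its left, z up, the work surface at z = 0. Lengths are in m, angles in degrees, forces in N, time in s.
With the tool pointing down it reaches from about 0.275 to 0.875 m from the base axis. Payload 12.5 kg.
Tool frame: the origin (TCP) lies between the finger pads; the fingertips stand 17 mm ahead of it and the grasp point (between the pads) lies 2 mm behind it; z points along the fingers, y is the line along which they close (so a half turn about z gives the same grasp; the last joint's range is limited). The gripper opens to 85 mm and grips with 20 to 120 N. Pads are 22 mm wide; open, the fingers measure 114 mm over their backs; the gripper's body (76 mm by 85 mm) begins 54 mm behind the grasp point. The pads swing forward as they close: fully open they stand 13 mm farther back than shut.
Start: joints at [-77.212, 20.094, 94.641, -0, 65.266, -4.847], TCP at [0.167, -0.524, 0.248] pointing down, gripper open.
Joint ranges: [-157.81, 157.81], [-45, 120.19], [0.68, 151.7], [-89.99, 269.99], [4.06, 180], [-164.3, 164.3]. Speed limits (degrees/s): [127.2, 127.2, 159.86, 180, 180, 180].

## Interface

Orientations are given as a 3x3 rotation matrix whose columns are the frame's x, y, z axes.
In Python, from rig import bot gives the robot as it stands. The module is installed in compiled form; this text tells all that it offers.
- The arm moves only by the tool step_arm, never from a script. Its argument "commands" is a list of rows, each a list of 2 entries, a list of its own where there are three numbers: the shift along the tool's x, y, z each as a share of 0.2 m, from -1 to 1, then the turn, a rotation vector about the tool's x, y, z each as a share of pi rad, from -1 to 1. In form: [[[tx, ty, tz], [ax, ay, az]], ...]. A call has exactly 8 rows; each row shifts and turns the commanded pose from where the row before left it, along the tool's axes as they then stand; what a row does not reach is not made up. A row lasts 1/8 s, in which the tool goes at most 62.5 mm and 10.7 degrees, less where a joint would pass 70% of its speed; a pose out of reach is approached as far as the arm can. A call with a number of a shift or a turn outside -1 to 1 is refused whole. A call with a gripper value outside its range is refused whole. "jaw" is the opening, from -1 (shut) to 1 (fully open), set as the call begins (left out, the last holds). The fingers move at their own pace and stop on an object; "newtons" is the grip in N (left out, the last holds). Time passes only in rows, so rows that do not move let the fingers close, or fill a call up. It gives the time, the measured TCP pose, the force, the opening and the grip force at its end, in the units of the state.
- bot.get_state(): the state, without advancing time (a new reading comes with each control period).
- bot.read_camera(name): name is "side" or "top"; returns the picture (480x640x3 uint8, blue, green, red); there is no depth.
- bot.camera_model(name): a dict with "K" (3x3 intrinsics, pixels), "rvec" (rotation vector, rad) and "tvec" (3), from world to camera coordinates, as OpenCV has them. Camera axes: x right, y down, z forward; pixel columns grow to the right and rows downward; lengths in m; the calibration is good to about 2 mm. A picture is of the moment at which its call begins. camera_model takes no time and is no camera call.
- bot.hand_in(): hands the job in; it is judged then, once.
The state is a dict: "time": time; "qpos": joint angles; "dq": joint speeds; "joint_torque": joint torques, N m; "tcp_pos": TCP position; "orientation": TCP orientation; "contact_force": force on the tool from outside, world axes, zero at the start; "ft_torque": the same for the moment, N m; "opening": finger opening in m; "grip_force": force on a finger pad.
Only numpy, scipy, OpenCV 4.12 (cv2) and the standard library are available. Lean on these libraries where they do the work, as an engineer would, in place of code of your own. Each camera call takes 0.05 s, during which the arm holds its last target. There are 200 camera calls.

## Task

Shut the lid of the bead tumbler fully, and only then switch the machine on at its control box: lift the red collar of the locking toggle, flip the lever all the way over from the white mark to the green mark, and let the collar drop fully back into its lock. Leave the jar, pliers, bead tray and spool where they are.

Things in the scene. Friction and masses are not known exactly. Their poses are not given: they have to be found in the camera images.
- tumbler: Bead tumbler, a fixed machine: grey motor base and white open tub of beads, 160 mm (x) by 200 mm (y), rim 115 mm above the table. Origin: centre of its underside; its front looks to its -x (towards the robot), the lid is hinged on its far (+x) rim.
- lid_hinge (a point): Middle of the hinge line of the tumbler's blue lid, on the tub's far rim, 115 mm above the table. The point turns with the lid: y runs along the hinge line, -x along the lid to its front edge, z is the normal of the lid's outer face.
- lid_tab (a point): Top centre of the yellow tab on the lid's front edge, 174 mm from the hinge line; same axes as lid_hinge. The tab sticks out 30 mm and is 50 mm wide and 8 mm thick. The lid is a blue plate 160 by 200 by 8 mm with a white inlay on top; it can be pushed down on the tab or anywhere on its outer face.
- lid (a joint): Lid angle in rad: 0 is shut flat on the tub, it grows as the tab rises; found 0.45 to 0.85 open. The hinge is stiff and the lid stays where it is left; pushing the tab takes under 2 N.
- control_box: Fixed white control box, 130 mm (x) by 170 mm (y), 44 mm high in front and 125 mm behind. Its panel slopes 32 degrees from level and looks up and to the box's -x, which is turned away from the robot. White mark (off) on its +y side, green mark (on) on its -y side, toggle in the middle. Origin: centre of its underside.
- guard_bar (a point): Middle of a yellow guard bar, 10 mm thick, 154 mm long, level along the box's y, held by a leg at each end from the panel's upper corners. It hangs over the toggle, 128 mm out from the panel and 60 mm up the slope from the pivot, and bars a gripper from straight above: come in along the lever, from the far side.
- lever_pivot (a point): Pivot of the toggle lever, at the middle of the panel and 15 mm beneath its face. The point turns with the lever: z points out along the lever, x is the pivot axis and points up the slope of the panel.
- collar_mid (a point): Centre of the red collar (black rings), a round sleeve 20 mm thick and 30 mm long around the steel lever, 69 mm from the pivot when down; the lever's bare tip, 9 to 12 mm thick, sticks out 20 mm beyond it. Axes as lever_pivot. A metal foot (14 by 6 mm) under the collar locks beside a steel block (20 by 15 mm, 26 mm out from the panel) in the middle of the lever's way.
- collar (a joint): How far the collar is pulled out along the lever, in m: 0 down (locked), up to 0.012. A spring (3 N down, 6 N at the top) returns it when let go. The foot clears the block from 0.007 on.
- lever (a joint): Lever angle in rad, growing as it turns about lever_pivot's +x axis: 0 is off, leaning 18 degrees to the white mark (the box's +y side); 0.628 is on, leaning 18 degrees to the green mark (the box's -y side). With the collar down it can move only 0.06 rad at either end. Apart from the lock it swings with slight friction.
- jar_mid (a point): Centre of an amber glass jar with white lid, 52 mm across and 75 mm high, standing; leave alone.
- pliers_mid (a point): Centre of small pliers with blue handles, 145 mm long, lying; leave alone.
- tray_mid (a point): Centre of a white bead tray, 120 by 160 by 35 mm; leave alone.
- spool_mid (a point): Centre of a wooden spool, 50 mm across and 40 mm high, standing; leave alone.
Mind the look-alikes: they are no part of the job. What is shaped like the control_box but turquoise is not meant.

How it is judged (in metres and radians):
On the way, in this order (a step that is already met when the one before it is completed fails the run):
1. the lid is shut (within 0.06 rad) while the lever is still off (value of joint lid below 0.06 rad and value of joint lever below 0.1 rad), for 0.2 s.
2. the collar is lifted at least 5 mm while the lever is still near off (value of joint collar above 0.005 m and value of joint lever below 0.2 rad), for 0.02 s.
3. the lever is over at the on side (value of joint lever above 0.52 rad), for 0.1 s.
At the end, for the whole second after the job is handed in: The lid is shut (within 0.06 rad), the lever stands at the green (on) side (above 0.52 of 0.628 rad) and is at rest, the collar is down in its lock (within 2 mm), and the jar, pliers, bead tray and spool are within 30 mm of where they were (value of joint lid below 0.06 rad and value of joint lever above 0.52 rad and value of joint collar below 0.002 m and velocity of joint lever between -0.1 and 0.1 rad/s); the robot touches nothing.
It fails at once if the jar, pliers, bead tray or spool is moved more than 30 mm (distance of any of jar_mid, pliers_mid, tray_mid, spool_mid from where it was at the start of the episode above 0.03 m).
It also fails if it takes over 51 s, if anything falls off the work surface, if the arm or the gripper's body presses on something with over 40 N, if the wrist force passes 120 N, or if a joint passes its speed limit or range.

## Working session

There is one attempt and no reset: what is moved stays moved. The work goes in short steps, Python scripts to look and compute and a tool call to move; the robot and the scene stay as the last step left them, time stands still between calls to the robot, and variables do not carry over. Pictures are saved under pics/ and viewed, at most 10 in all, crops included, and the job is handed in when it is done.

Besides the shell and the picture viewer there is one more tool, called after "Call:" by a JSON object that holds its "api" and its "payload", one argument or row to a line. step_arm: Moves the arm, as the interface text tells. Shift numbers are shares of 0.2 m and turn numbers shares of pi rad, none past 1 either way. Its arguments: {"type":"object","properties":{"commands":{"type":"array"},"jaw":{"type":"number"},"newtons":{"type":"number"}},"required":["commands"]}

```bash
mkdir -p pics; python3 - <<'E'
from rig import bot
import cv2,numpy as np
for n in("side","top"):
    cv2.imwrite(f"pics/{n}0.png",bot.read_camera(n)); m=bot.camera_model(n)
    R=cv2.Rodrigues(np.array(m["rvec"],float))[0]; print(n,np.round(m["K"],1).tolist(),np.round(-R.T@np.array(m["tvec"]).ravel(),3),np.round(R,2).tolist())
print(bot.get_state())
E
```

```text
side [[462.0, 0.0, 326.6], [0.0, 462.0, 239.6], [0.0, 0.0, 1.0]] [0.269 1.126 1.188] [[-0.97, -0.25, -0.0], [-0.18, 0.7, -0.69], [0.17, -0.67, -0.72]]
top [[594.8, 0.0, 319.9], [0.0, 594.8, 235.4], [0.0, 0.0, 1.0]] [0.253 0.195 1.614] [[0.03, -1.0, 0.0], [-0.98, -0.03, -0.19], [0.19, 0.0, -0.98]]
{'time': 0.1, 'qpos': array([-7.72113303e+01,  2.01202507e+01,  9.46715223e+01, -8.78151945e-04,
        6.52651714e+01, -4.84624892e+00]), 'dq': array([ 0.03305779, -0.14782429, -0.10651093,  0.1132003 ,  0.00180541,
       -0.08157909]), 'joint_torque': array([-4.74847707e-05, -5.06834400e+01, -2.91877162e+01, -9.21904370e-05,
        2.66508505e-03,  1.89690098e-05]), 'tcp_pos': array([ 0.16659415, -0.52388505,  0.24783349]), 'orientation': array([[ 9.53004277e-01,  3.02956753e-01, -2.33573148e-04],
       [ 3.02956835e-01, -9.53003789e-01,  9.66130491e-04],
       [ 7.00996620e-05, -9.91489071e-04, -9.99999506e-01]]), 'contact_force': array([-0.25262886, -0.16978997,  0.28283506]), 'ft_torque': array([ 0.01523715, -0.01106662, -0.03022626]), 'grip_force': 0.0, 'opening': 0.08529693673145511}
```

View pics/side0.png

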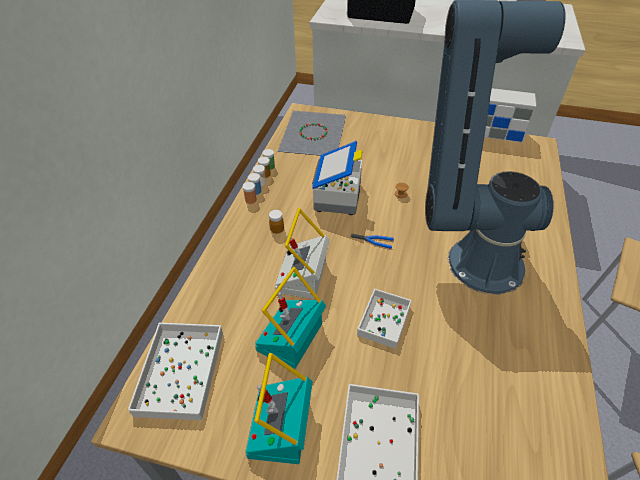

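View pics/top0.png

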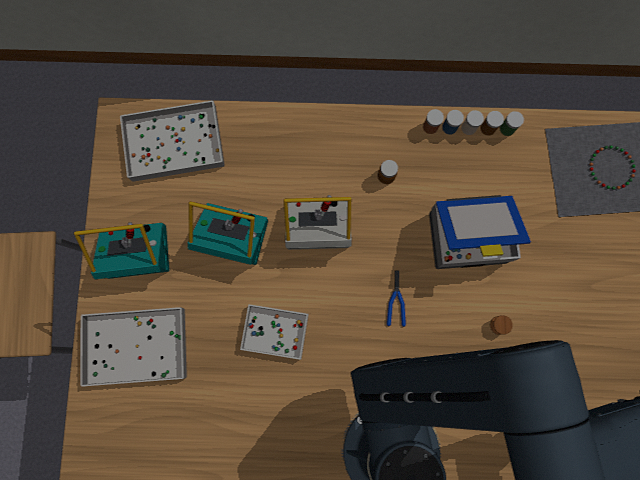

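Side view: white box with guard bar at (303,265); turquoise look-alikes at (292,315) and (280,405). The tumbler with its open blue lid is at (338,180), tab at (357,156). The jar is at (276,221), pliers at (372,241), spool at (402,190), tray at (385,318).
Top view: white box (318,222), turquoise (228,232) and (123,250), lid (480,222), tab (491,250), jar (388,172). I choose the white box. Next is a close crop of both views to check it.

```bash
python3 - <<'E'
import cv2,numpy as np
s=cv2.imread("pics/side0.png");t=cv2.imread("pics/top0.png")
a=cv2.resize(s[200:300,260:340],(400,500),interpolation=cv2.INTER_CUBIC)
b=cv2.resize(t[180:260,278:358],(400,400),interpolation=cv2.INTER_CUBIC)
b=cv2.copyMakeBorder(b,0,100,0,0,cv2.BORDER_CONSTANT)
cv2.imwrite("pics/c1.png",np.hstack([a,b]))
def masks(im,roi):
    x0,y0,x1,y1=roi; h=cv2.cvtColor(im[y0:y1,x0:x1],cv2.COLOR_BGR2HSV)
    for n,lo,hi in(("yel",(20,150,90),(33,255,255)),("red",(0,150,60),(7,255,255)),("red2",(172,150,60),(180,255,255)),("grn",(45,120,50),(75,255,255)),("blue",(100,150,60),(120,255,255))):
        k,_,st,c=cv2.connectedComponentsWithStats(cv2.inRange(h,lo,hi))
        for i in range(1,k):
            if st[i,4]>5: print(n,st[i,4],np.round(c[i]+[x0,y0],1),(st[i,:2]+[x0,y0]).tolist(),st[i,2:4].tolist())
print("side box");masks(s,(262,200,335,300));print("side lid");masks(s,(305,135,370,215))
print("top box");masks(t,(278,190,358,255));print("top lid");masks(t,(425,190,535,275))
E
```

```text
side box
yel 364 [300.6 235.7] [285, 208] [40, 66]
yel 265 [293.1 284.2] [269, 267] [51, 33]
red 37 [293.2 243.5] [290, 239] [8, 10]
red 8 [282.1 273.9] [281, 273] [3, 3]
grn 9 [294.2 274.6] [293, 273] [4, 4]
side lid
yel 71 [357.6 154.8] [354, 149] [8, 12]
yel 8 [346.1 178.1] [345, 177] [3, 3]
yel 11 [332.8 183.5] [331, 182] [4, 4]
yel 8 [352.9 189.1] [352, 188] [3, 3]
grn 6 [345.2 184.3] [344, 183] [3, 3]
blue 529 [335.5 166.3] [313, 141] [44, 48]
top box
yel 296 [324.9 204. ] [284, 197] [67, 42]
yel 82 [286.9 221.4] [285, 203] [5, 38]
red 14 [327.  203.1] [324, 201] [7, 5]
red 11 [298.2 203.9] [297, 202] [3, 5]
grn 30 [292.1 219. ] [289, 217] [7, 5]
top lid
yel 201 [491.4 249.6] [480, 244] [23, 12]
red 15 [449.9 257.5] [448, 256] [5, 4]
grn 7 [447.3 252.6] [446, 251] [3, 4]
blue 1743 [481.4 224.3] [436, 196] [94, 54]
```

View pics/c1.png

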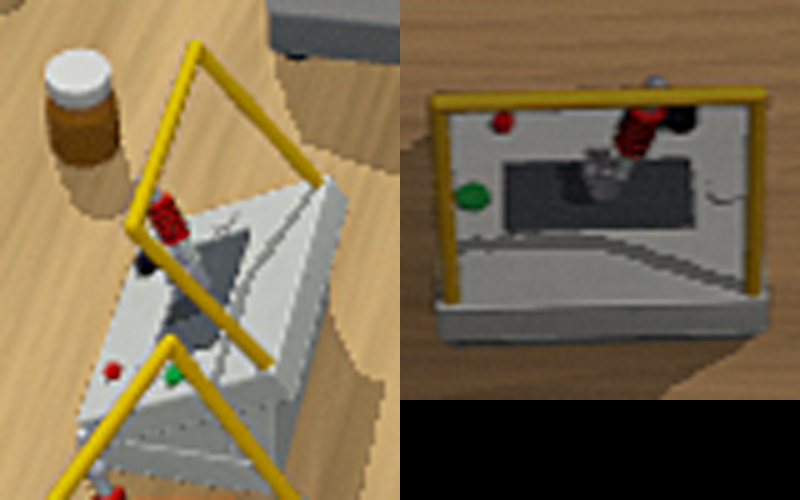

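Crop shows the white box: panel faces away from the robot (top of image), green mark on the left (+y world), lever leaning right, guard bar ends at top px (285.2,200) and (350.6,198.4), side px (287,245.6) and (299.4,209). Collar is at side (293.6,243.6), top (325.4,206.4). Now triangulate.

```bash
cat >geo.py <<'E'
from rig import bot
import cv2,numpy as np
C={}
for n in("side","top"):
    m=bot.camera_model(n);R=cv2.Rodrigues(np.array(m["rvec"],float))[0];t=np.array(m["tvec"],float).reshape(3,1)
    C[n]=(np.array(m["K"],float),R,t)
def tri(s,t):
    P=[C[n][0]@np.hstack(C[n][1:]) for n in("side","top")]
    X=cv2.triangulatePoints(P[0],P[1],np.array(s,float).reshape(2,1),np.array(t,float).reshape(2,1)).ravel();X=X[:3]/X[3]
    e=[np.linalg.norm(proj(n,X)-p) for n,p in(("side",s),("top",t))]
    return X,np.round(e,1)
def proj(n,X):
    K,R,t=C[n];p=K@(R@np.asarray(X).reshape(3,1)+t);return (p[:2]/p[2]).ravel()
def plane(n,px,z):
    K,R,t=C[n];d=R.T@np.linalg.inv(K)@[px[0],px[1],1];c=(-R.T@t).ravel();return c+d*(z-c[2])/d[2]
E
python3 - <<'E'
from geo import *
np.set_printoptions(precision=4,suppress=True)
A,e1=tri((287,245.6),(285.2,200));B,e2=tri((299.4,209),(350.6,198.4))
print("bar",A,e1,B,e2,np.linalg.norm(A-B))
T={k:tri(*v) for k,v in dict(col=((293.6,243.6),(325.4,206.4)),base=((300.6,258),(318.6,215)),tab=((357.6,154.8),(491.4,249.6)),green=((294.2,274.6),(292.1,219)),red=((282.1,273.9),(298.2,203.9))).items()}
print(T)
b1=plane("top",(286,241.6),.125);b2=plane("top",(351,239.6),.125);print("back",b1,b2,np.linalg.norm(b1-b2))
c1=plane("top",(286,248),0.0);c2=plane("top",(351,246),0);print("backbottom",c1,c2)
for nm,(p,q) in dict(bar=(A,B),back=(b1,b2)).items():
    y=(q-p);y[2]=0;y/=np.linalg.norm(y);x=np.array([y[1],-y[0],0]);a=np.radians(32)
    # box +x = toward robot
    u=np.cos(a)*x+np.sin(a)*np.array([0,0,1]);n=-np.sin(a)*x+np.cos(a)*np.array([0,0,1])
    mid=(p+q)/2; ctr=mid-.143*n-.06*u if nm=="bar" else mid-.065*x-[0,0,.125]
    piv=ctr if nm=="bar" else ctr+[0,0,.0845]-.015*n
    l=np.cos(np.radians(18))*n+np.sin(np.radians(18))*y
    print(nm,"x",x,"y",y,"piv",piv,"collar",piv+.069*l,"lever",l, "projside",proj("side",piv+.069*l),"projtop",proj("top",piv+.069*l))
    for f in(.104,): print(proj("side",piv+f*l),proj("top",piv+f*l))
E
```

```text
bar [0.6032 0.2826 0.2268] [0.5 0.4] [0.6122 0.1256 0.2264] [0.1 0.1] 0.15722310946645668
{'col': (array([0.6155, 0.1852, 0.1306]), array([0.6, 0.4])), 'base': (array([0.5972, 0.2019, 0.0889]), array([1.8, 1.3])), 'tab': (array([ 0.4989, -0.2139,  0.2121]), array([0.1, 0.1])), 'green': (array([0.5895, 0.2716, 0.0871]), array([0.5, 0.4])), 'red': (array([0.6364, 0.2579, 0.061 ]), array([0.1, 0.1]))}
back [0.5209 0.283  0.125 ] [0.5306 0.1178 0.125 ] 0.16553118432051586
backbottom [0.5255 0.2897 0.    ] [0.536 0.111 0.   ]
bar x [-0.9983 -0.0575  0.    ] y [ 0.0575 -0.9983  0.    ] piv [0.5829 0.2027 0.0735] collar [0.6188 0.1834 0.1292] lever [ 0.5209 -0.2795  0.8065] projside [293.3782 243.4686] projtop [326.1069 204.856 ]
[288.2564 234.0224] [330.3063 195.2737]
back x [-0.9983 -0.0582  0.    ] y [ 0.0582 -0.9983  0.    ] piv [0.5827 0.2037 0.0718] collar [0.6187 0.1844 0.1274] lever [ 0.5211 -0.2792  0.8065] projside [293.3459 244.095 ] projtop [325.6838 205.0558]
[288.2225 234.6593] [329.8668 195.4849]
```

Call:
{"api": "step_arm", "payload": {
  "commands": [
    [[0.22, -0.1, -0.02], [0, 0, 0]],
    [[0.22, -0.1, -0.02], [0, 0, 0]],
    [[0.22, -0.1, -0.02], [0, 0, 0]],
    [[0.22, -0.1, -0.02], [0, 0, 0]],
    [[0.22, -0.1, -0.02], [0, 0, 0]],
    [[0.22, -0.1, -0.02], [0, 0, 0]],
    [[0.22, -0.1, -0.02], [0, 0, 0]],
    [[0.22, -0.1, -0.02], [0, 0, 0]]
  ],
  "jaw": -1,
  "newtons": 30
}}

```text
time: 1.1
tcp_pos: [0.4546, -0.2637, 0.2802]
orientation: [[0.953, 0.303, -0.0], [0.303, -0.953, 0.0], [-0.0, -0.0, -1.0]]
contact_force: [0.5, -0.4, 0.5]
opening: -0.0004
grip_force: 0.0
```

Call:
{"api": "step_arm", "payload": {
  "commands": [
    [[0.18, -0.075, 0], [0, 0, 0]],
    [[0.18, -0.075, 0], [0, 0, 0]],
    [[0, 0, 0], [0, 0, 0]],
    [[0, 0, 0.1], [0, 0, 0]],
    [[0, 0, 0.1], [0, 0, 0]],
    [[0, 0, 0.1], [0, 0, 0]],
    [[0, 0, 0], [0, 0, 0]],
    [[0, 0, 0], [0, 0, 0]]
  ]
}}

```text
time: 2.1
tcp_pos: [0.5131, -0.2151, 0.2211]
orientation: [[0.953, 0.303, 0.001], [0.303, -0.953, -0.0], [0.0, 0.001, -1.0]]
contact_force: [0.3, -1.1, 0.1]
opening: -0.0001
grip_force: 0.0
```

Call:
{"api": "step_arm", "payload": {
  "commands": [
    [[0, 0, 0.05], [0, 0, 0]],
    [[0, 0, 0.05], [0, 0, 0]],
    [[0, 0, 0.05], [0, 0, 0]],
    [[0, 0, 0.05], [0, 0, 0]],
    [[0, 0, 0.05], [0, 0, 0]],
    [[0, 0, 0.05], [0, 0, 0]],
    [[0, 0, 0.05], [0, 0, 0]],
    [[0, 0, 0], [0, 0, 0]]
  ]
}}

```text
time: 3.1
tcp_pos: [0.5129, -0.2144, 0.1494]
orientation: [[0.953, 0.303, -0.001], [0.303, -0.953, 0.001], [-0.001, -0.001, -1.0]]
contact_force: [-0.0, -0.6, -0.4]
opening: 0.0001
grip_force: 0.0
```

Call:
{"api": "step_arm", "payload": {
  "commands": [
    [[0, 0, 0.01], [0, 0, 0]],
    [[0, 0, 0.01], [0, 0, 0]],
    [[0, 0, 0.01], [0, 0, 0]],
    [[0, 0, 0.01], [0, 0, 0]],
    [[0, 0, 0.005], [0, 0, 0]],
    [[0, 0, 0.005], [0, 0, 0]],
    [[0, 0, 0], [0, 0, 0]],
    [[0, 0, 0], [0, 0, 0]]
  ]
}}

```text
time: 4.1
tcp_pos: [0.5132, -0.2146, 0.1405]
orientation: [[0.953, 0.303, 0.0], [0.303, -0.953, -0.0], [0.0, 0.0, -1.0]]
contact_force: [-2.0, 0.7, 5.3]
opening: -0.0002
grip_force: 2.7
```

Call:
{"api": "step_arm", "payload": {
  "commands": [
    [[0, 0, 0.005], [0, 0, 0]],
    [[0, 0, 0.005], [0, 0, 0]],
    [[0, 0, 0], [0, 0, 0]],
    [[0, 0, 0], [0, 0, 0]],
    [[0, 0, 0], [0, 0, 0]],
    [[0, 0, 0], [0, 0, 0]],
    [[0, 0, 0], [0, 0, 0]],
    [[0, 0, 0], [0, 0, 0]]
  ]
}}

```text
time: 5.1
tcp_pos: [0.5132, -0.2147, 0.1403]
orientation: [[0.953, 0.303, 0.001], [0.303, -0.953, -0.0], [0.0, 0.001, -1.0]]
contact_force: [-10.1, 3.9, 24.9]
opening: -0.0002
grip_force: 12.7
```

```bash
cat >>geo.py <<'E'
from scipy.spatial.transform import Rotation as Ro
yb=np.array([.0578,-.9983,0]);xb=np.array([-.9983,-.0578,0]);a=np.radians(32);Z=np.array([0,0,1.])
u=np.cos(a)*xb+np.sin(a)*Z;nn=-np.sin(a)*xb+np.cos(a)*Z;piv=np.array([.5828,.2032,.0727])
def lev(q): th=np.radians(18)-q; return np.cos(th)*nn+np.sin(th)*yb
def pose(q,d):
    l=lev(q);R=np.column_stack([-u,np.cross(-l,-u),-l]);return piv+d*l,R
def plan(p,R,p0=None,R0=None):
    s=bot.get_state();p0=s["tcp_pos"] if p0 is None else p0;R0=s["orientation"] if R0 is None else R0
    print("rot share",np.round(Ro.from_matrix(R0.T@R).as_rotvec()/np.pi,4),"shift share in R0",np.round(R0.T@(p-p0)/.2,4),"in R",np.round(R.T@(p-p0)/.2,4))
E
python3 - <<'E'
from geo import *
p,R=pose(0,.18);print(p,np.round(R,3))
s=bot.get_state();up=s["tcp_pos"]+[0,0,.2]
plan(p,R,up)
v=np.array([.68,-.05,.30]);plan(v,R,up);plan(p,R,v,R)
E
```

```text
[0.67657776 0.15291494 0.2178775 ] [[ 0.847 -0.109 -0.521]
 [ 0.049 -0.959  0.279]
 [-0.53  -0.262 -0.807]]
rot share [ 0.1193 -0.1637  0.1048] shift share in R0 [ 1.335  -1.5046  0.6116] in R [ 1.1058 -1.6908  0.5816]
rot share [ 0.1193 -0.1637  0.1048] shift share in R0 [ 1.0441 -0.5323  0.2015] in R [ 0.853  -0.8274 -0.0419]
rot share [0. 0. 0.] shift share in R0 [ 0.2528 -0.8634  0.6235] in R [ 0.2528 -0.8634  0.6235]
```

Call:
{"api": "step_arm", "payload": {
  "commands": [
    [[0, 0, -0.1], [0, 0, 0]],
    [[0, 0, -0.15], [0, 0, 0]],
    [[0, 0, -0.25], [0, 0, 0]],
    [[0, 0, -0.25], [0, 0, 0]],
    [[0, 0, -0.25], [0, 0, 0]],
    [[0, 0, 0], [0, 0, 0]],
    [[0, 0, 0], [0, 0, 0]],
    [[0, 0, 0], [0, 0, 0]]
  ],
  "jaw": 0.2
}}

```text
time: 6.1
tcp_pos: [0.5128, -0.2144, 0.3368]
orientation: [[0.953, 0.303, -0.002], [0.303, -0.953, 0.001], [-0.002, -0.002, -1.0]]
contact_force: [0.1, 1.1, -0.7]
opening: 0.0514
grip_force: 0.0
```

Call:
{"api": "step_arm", "payload": {
  "commands": [
    [[0, 0, 0], [0.0239, -0.0327, 0.021]],
    [[0, 0, 0], [0.0239, -0.0327, 0.021]],
    [[0, 0, 0], [0.0239, -0.0327, 0.021]],
    [[0, 0, 0], [0.0239, -0.0327, 0.021]],
    [[0, 0, 0], [0.0239, -0.0327, 0.021]],
    [[0.2, -0.2, 0], [0, 0, 0]],
    [[0.2, -0.2, 0], [0, 0, 0]],
    [[0.2, -0.2, 0], [0, 0, 0]]
  ]
}}

```text
time: 7.1
tcp_pos: [0.6288, -0.0924, 0.3046]
orientation: [[0.846, -0.11, -0.522], [0.049, -0.958, 0.281], [-0.532, -0.263, -0.805]]
contact_force: [0.6, -0.4, 0.3]
opening: 0.0513
grip_force: 0.0
```

```bash
python3 - <<'E'
from geo import *
s=bot.get_state();print(s["tcp_pos"],s["qpos"].round(1),s["time"])
p,R=pose(0,.18);plan(p,R)
cv2.imwrite("pics/top1.png",bot.read_camera("top"));cv2.imwrite("pics/side1.png",bot.read_camera("side"))
im=np.hstack([cv2.imread("pics/side1.png")[100:340,220:540],cv2.imread("pics/top1.png")[100:340,240:560]])
cv2.imwrite("pics/c2.png",im)
E
```

```text
[ 0.62879814 -0.09241831  0.30459468] [-15.5  45.1  52.5   8.5 117.8  78. ] 7.1
rot share [-0.0006  0.0006 -0.0003] shift share in R0 [ 0.4922 -1.0879  0.5692] in R [ 0.4921 -1.0886  0.5679]
```

View pics/c2.png

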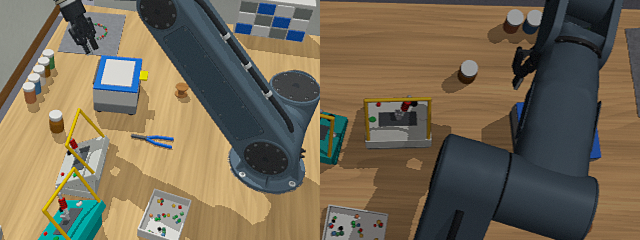

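The lid lies flat (side crop (118,75)), and jar, pliers and spool are where they were. Going to the pregrasp pose on the lever axis.

Call:
{"api": "step_arm", "payload": {
  "commands": [
    [[0.1, -0.218, 0], [0, 0, 0]],
    [[0.1, -0.218, 0], [0, 0, 0]],
    [[0.1, -0.218, 0], [0, 0, 0]],
    [[0.1, -0.218, 0], [0, 0, 0]],
    [[0.1, -0.218, 0], [0, 0, 0]],
    [[0, 0, 0.2], [0, 0, 0]],
    [[0, 0, 0.2], [0, 0, 0]],
    [[0, 0, 0], [0, 0, 0]]
  ]
}}

```text
time: 8.2
tcp_pos: [0.6926, 0.1428, 0.2426]
orientation: [[0.842, -0.111, -0.528], [0.049, -0.959, 0.28], [-0.537, -0.262, -0.802]]
contact_force: [0.3, 0.2, 0.7]
opening: 0.0509
grip_force: 0.0
```

```bash
python3 - <<'E'
from geo import *
s=bot.get_state();print(s["tcp_pos"],s["qpos"].round(1),s["time"])
p,R=pose(0,.18);plan(p,R);plan(pose(0,.072)[0],R)
cv2.imwrite("pics/top2.png",bot.read_camera("top"));cv2.imwrite("pics/side2.png",bot.read_camera("side"))
a=cv2.imread("pics/side2.png")[170:300,230:350];b=cv2.imread("pics/top2.png")[130:260,260:380]
im=cv2.resize(np.hstack([a,b]),None,fx=3.3,fy=3.3,interpolation=cv2.INTER_CUBIC)
cv2.imwrite("pics/c3.png",im)
E
```

```text
[0.69258478 0.14283308 0.24264154] [  1.9  54.6  43.2  18.9 113.9  96.6] 8.2
rot share [-0.0003  0.0025 -0.0007] shift share in R0 [ 0.0015 -0.0071  0.1556] in R [ 0.0003 -0.0072  0.1556]
rot share [-0.0003  0.0025 -0.0007] shift share in R0 [ 0.0058 -0.0066  0.6956] in R [ 3.000e-04 -7.200e-03  6.956e-01]
```

View pics/c3.png

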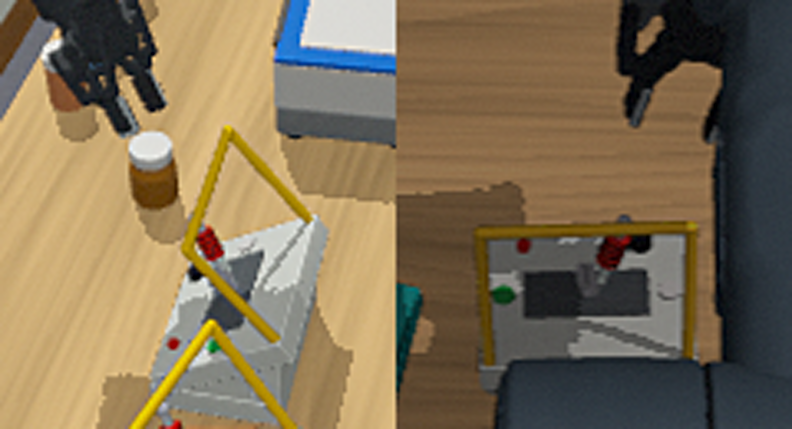

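Fingers sit on the extended lever line (side (272,205), top (343,166)), jar clear. Advancing.

Call:
{"api": "step_arm", "payload": {
  "commands": [
    [[0, -0.007, 0.05], [0, 0.0025, 0]],
    [[0, 0, 0.1], [0, 0, 0]],
    [[0, 0, 0.1], [0, 0, 0]],
    [[0, 0, 0.1], [0, 0, 0]],
    [[0, 0, 0.1], [0, 0, 0]],
    [[0, 0, 0.1], [0, 0, 0]],
    [[0, 0, 0], [0, 0, 0]],
    [[0, 0, 0], [0, 0, 0]]
  ]
}}

```text
time: 9.3
tcp_pos: [0.6397, 0.1743, 0.1588]
orientation: [[0.852, -0.109, -0.512], [0.046, -0.958, 0.282], [-0.522, -0.263, -0.812]]
contact_force: [1.1, 0.2, -0.1]
opening: 0.0514
grip_force: 0.0
```

```bash
python3 - <<'E'
from geo import *
s=bot.get_state();print(s["tcp_pos"],s["qpos"].round(1),s["contact_force"].round(1))
p,R=pose(0,.072);plan(p,R)
cv2.imwrite("pics/top3.png",bot.read_camera("top"));cv2.imwrite("pics/side3.png",bot.read_camera("side"))
a=cv2.imread("pics/side3.png")[190:290,250:340];b=cv2.imread("pics/top3.png")[160:260,270:360]
im=cv2.resize(np.hstack([a,b]),None,fx=4.4,fy=4.4,interpolation=cv2.INTER_CUBIC)
cv2.imwrite("pics/c4.png",im)
E
```

```text
[0.63965055 0.17429247 0.15878017] [ 4.3 51.5 60.5 18.8 98.6 94. ] [ 1.1  0.2 -0.1]
rot share [-0.0005 -0.0033  0.    ] shift share in R0 [-0.0073  0.0053  0.1755] in R [-0.0055  0.005   0.1756]
```

View pics/c4.png

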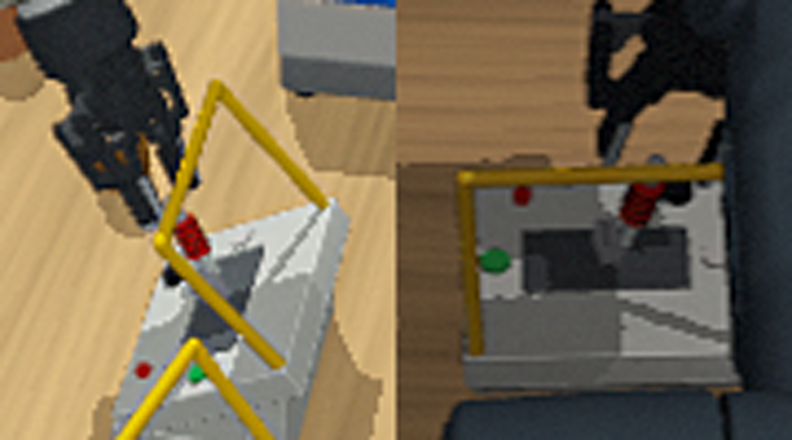

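Fingers straddle the lever tip (side (190,200), top (645,160) in the crop), clear of the bar.

Call:
{"api": "step_arm", "payload": {
  "commands": [
    [[-0.005, 0.005, 0.035], [0, -0.003, 0]],
    [[0, 0, 0.035], [0, 0, 0]],
    [[0, 0, 0.035], [0, 0, 0]],
    [[0, 0, 0.035], [0, 0, 0]],
    [[0, 0, 0.035], [0, 0, 0]],
    [[0, 0, 0], [0, 0, 0]],
    [[0, 0, 0], [0, 0, 0]],
    [[0, 0, 0], [0, 0, 0]]
  ]
}}

```text
time: 10.4
tcp_pos: [0.6193, 0.1836, 0.1296]
orientation: [[0.846, -0.109, -0.522], [0.049, -0.959, 0.281], [-0.531, -0.263, -0.806]]
contact_force: [-0.2, 1.1, -0.8]
opening: 0.0514
grip_force: 0.0
```

Call:
{"api": "step_arm", "payload": {
  "commands": [
    [[0, 0, 0], [0, 0, 0]],
    [[0, 0, 0], [0, 0, 0]],
    [[0, 0, 0], [0, 0, 0]],
    [[0, 0, 0], [0, 0, 0]],
    [[0, 0, 0], [0, 0, 0]],
    [[0, 0, 0], [0, 0, 0]],
    [[0, 0, 0], [0, 0, 0]],
    [[0, 0, 0], [0, 0, 0]]
  ],
  "jaw": -1,
  "newtons": 40
}}

```text
time: 11.4
tcp_pos: [0.6194, 0.1845, 0.13]
orientation: [[0.846, -0.109, -0.521], [0.05, -0.958, 0.282], [-0.53, -0.265, -0.805]]
contact_force: [0.6, 5.0, 2.3]
opening: 0.0186
grip_force: 39.6
```

```bash
python3 - <<'E'
from geo import *
s=bot.get_state();print(s["tcp_pos"],s["contact_force"].round(1),s["ft_torque"].round(2),s["opening"])
plan(*pose(0,.072))
E
```

```text
[0.619372   0.18452502 0.12998934] [0.6 5.  2.3] [ 0.6  -0.26 -0.5 ] 0.01858139398135185
rot share [-0.0009  0.0002  0.0003] shift share in R0 [ 0.0015  0.0053 -0.0076] in R [ 0.0016  0.0054 -0.0076]
```

Call:
{"api": "step_arm", "payload": {
  "commands": [
    [[0, 0, -0.012], [0, 0, 0]],
    [[0, 0, -0.012], [0, 0, 0]],
    [[0, 0, -0.012], [0, 0, 0]],
    [[0, 0, -0.012], [0, 0, 0]],
    [[0, 0, 0], [0, 0, 0]],
    [[0, 0, 0], [0, 0, 0]],
    [[0, 0, 0], [0, 0, 0]],
    [[0, 0, 0], [0, 0, 0]]
  ]
}}

```text
time: 12.4
tcp_pos: [0.6237, 0.1822, 0.1367]
orientation: [[0.845, -0.109, -0.523], [0.05, -0.958, 0.282], [-0.532, -0.264, -0.804]]
contact_force: [-1.9, 6.8, -2.2]
opening: 0.0191
grip_force: 39.2
```

```bash
python3 - <<'E'
from geo import *
s=bot.get_state();f=s["contact_force"];print(s["tcp_pos"],f.round(1),"along lever",f@lev(0),s["opening"])
d=np.linalg.norm(s["tcp_pos"]-piv);print("d",d)
k=8
p0,R0=pose(0,.0815);p1,R1=pose(.628/k,.0815);plan(p1,R1,p0,R0)
cv2.imwrite("pics/top4.png",bot.read_camera("top"));cv2.imwrite("pics/side4.png",bot.read_camera("side"))
a=cv2.imread("pics/side4.png")[190:290,250:340];b=cv2.imread("pics/top4.png")[160:260,270:360]
cv2.imwrite("pics/c5.png",cv2.resize(np.hstack([a,b]),None,fx=4.4,fy=4.4,interpolation=cv2.INTER_CUBIC))
E
```

```text
[0.62367674 0.18216173 0.13673007] [-1.9  6.8 -2.2] along lever -4.631938911338298 0.019069936269213668
d 0.07882490712413805
rot share [-0.025  0.    -0.   ] shift share in R0 [-0.     -0.032   0.0013] in R [-0.     -0.032  -0.0013]
```

View pics/c5.png

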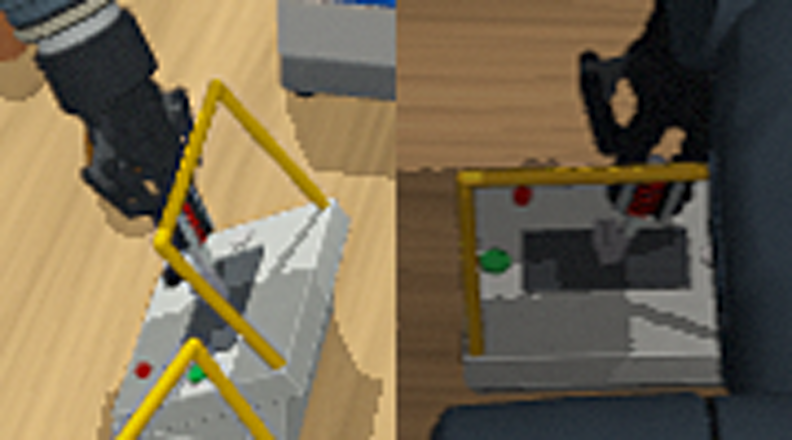

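Collar is gripped and raised about 8 mm (force along the lever −4.6 N fits the spring). I lift 1.5 mm more and swing halfway.

Call:
{"api": "step_arm", "payload": {
  "commands": [
    [[0, 0, -0.0075], [0, 0, 0]],
    [[0, -0.016, 0.0004], [-0.0125, 0, 0]],
    [[0, -0.016, 0.0003], [-0.0125, 0, 0]],
    [[0, -0.032, 0.0013], [-0.025, 0, 0]],
    [[0, -0.032, 0.0013], [-0.025, 0, 0]],
    [[0, -0.032, 0.0013], [-0.025, 0, 0]],
    [[0, 0, 0], [0, 0, 0]],
    [[0, 0, 0], [0, 0, 0]]
  ]
}}

```text
time: 13.5
tcp_pos: [0.6252, 0.2061, 0.1413]
orientation: [[0.845, 0.056, -0.531], [0.049, -0.998, -0.027], [-0.532, -0.003, -0.847]]
contact_force: [-2.2, 5.1, -4.6]
opening: 0.0188
grip_force: 39.9
```

```bash
python3 - <<'E'
from geo import *
s=bot.get_state();f=s["contact_force"];print(s["tcp_pos"],"tool-frame force",(s["orientation"].T@f).round(1),s["opening"])
v=s["tcp_pos"]-piv;print("d",np.linalg.norm(v),"angle",np.radians(18)-np.arctan2(v@yb,v@nn),"u off",v@u)
plan(*pose(.628,np.linalg.norm(v)))
E
```

```text
[0.62519937 0.20606036 0.14126714] tool-frame force [ 0.8 -5.2  4.9] 0.018771102438685523
d 0.08066809687922749 angle 0.31917756514792084 u off 0.0002992629636290857
rot share [-0.1011  0.0008  0.0003] shift share in R0 [ 0.0016 -0.1224  0.0201] in R [ 0.0015 -0.1226 -0.0191]
```

Call:
{"api": "step_arm", "payload": {
  "commands": [
    [[0, -0.031, 0.0013], [-0.0253, 0, 0]],
    [[0, -0.031, 0.0013], [-0.0253, 0, 0]],
    [[0, -0.031, 0.0013], [-0.0253, 0, 0]],
    [[0, -0.031, 0.0013], [-0.0253, 0, 0]],
    [[0, -0.006, 0], [0, 0, 0]],
    [[0, 0, 0], [0, 0, 0]],
    [[0, 0, 0], [0, 0, 0]],
    [[0, 0, 0], [0, 0, 0]]
  ]
}}

```text
time: 14.5
tcp_pos: [0.6218, 0.2309, 0.1381]
orientation: [[0.846, 0.219, -0.487], [0.049, -0.94, -0.337], [-0.532, 0.261, -0.806]]
contact_force: [-2.9, 3.6, -7.0]
opening: 0.0186
grip_force: 40.2
```

```bash
python3 - <<'E'
from geo import *
s=bot.get_state();f=s["contact_force"];print(s["tcp_pos"],"tool-frame force",(s["orientation"].T@f).round(1),s["opening"])
v=s["tcp_pos"]-piv;print("d",np.linalg.norm(v),"angle",np.radians(18)-np.arctan2(v@yb,v@nn),"u off",v@u)
plan(*pose(.628,.0705))
E
```

```text
[0.62180926 0.23086488 0.13805581] tool-frame force [ 1.4 -5.9  5.8] 0.01859544130574455
d 0.08098426306467386 angle 0.6327098055095589 u off 0.0002517570449644866
rot share [-0.0001  0.0006  0.0002] shift share in R0 [0.0013 0.0019 0.0524] in R [0.0013 0.0019 0.0524]
```

Call:
{"api": "step_arm", "payload": {
  "commands": [
    [[0, -0.005, 0], [0, 0, 0]],
    [[0, -0.005, 0], [0, 0, 0]],
    [[0, 0, 0], [0, 0, 0]],
    [[0, 0, 0], [0, 0, 0]],
    [[0, 0, 0], [0, 0, 0]],
    [[0, 0, 0], [0, 0, 0]],
    [[0, 0, 0], [0, 0, 0]],
    [[0, 0, 0], [0, 0, 0]]
  ]
}}

```text
time: 15.5
tcp_pos: [0.6216, 0.2321, 0.1378]
orientation: [[0.846, 0.22, -0.486], [0.048, -0.939, -0.341], [-0.531, 0.265, -0.805]]
contact_force: [-1.0, -6.0, -3.4]
opening: 0.0187
grip_force: 39.8
```

```bash
python3 - <<'E'
from geo import *
s=bot.get_state();f=s["contact_force"];print(s["tcp_pos"],"tool-frame force",(s["orientation"].T@f).round(1),s["ft_torque"].round(2))
v=s["tcp_pos"]-piv;print("d",np.linalg.norm(v),"angle",np.radians(18)-np.arctan2(v@yb,v@nn),"u off",v@u)
E
```

```text
[0.62159182 0.23212117 0.13778953] tool-frame force [0.6 4.5 5.2] [-0.45 -0.34  0.43]
d 0.08110416659406154 angle 0.6487109680807577 u off 0.00023315300793266326
```

At the on stop (side force has reversed). Lowering the collar, then releasing.

Call:
{"api": "step_arm", "payload": {
  "commands": [
    [[0, 0, 0.01], [0, 0, 0]],
    [[0, 0, 0.01], [0, 0, 0]],
    [[0, 0, 0.01], [0, 0, 0]],
    [[0, 0, 0.01], [0, 0, 0]],
    [[0, 0, 0.01], [0, 0, 0]],
    [[0, 0, 0], [0, 0, 0]],
    [[0, 0, 0], [0, 0, 0]],
    [[0, 0, 0], [0, 0, 0]]
  ]
}}

```text
time: 16.5
tcp_pos: [0.617, 0.229, 0.1301]
orientation: [[0.846, 0.22, -0.485], [0.049, -0.939, -0.341], [-0.53, 0.265, -0.805]]
contact_force: [0.9, -4.9, -0.8]
opening: 0.0188
grip_force: 40.2
```

Call:
{"api": "step_arm", "payload": {
  "commands": [
    [[0, 0, 0], [0, 0, 0]],
    [[0, 0, 0], [0, 0, 0]],
    [[0, 0, 0], [0, 0, 0]],
    [[0, 0, 0], [0, 0, 0]],
    [[0, 0, 0], [0, 0, 0]],
    [[0, 0, 0], [0, 0, 0]],
    [[0, 0, 0], [0, 0, 0]],
    [[0, 0, 0], [0, 0, 0]]
  ],
  "jaw": 0.2
}}

```text
time: 17.5
tcp_pos: [0.6164, 0.2297, 0.1295]
orientation: [[0.846, 0.22, -0.486], [0.049, -0.939, -0.34], [-0.531, 0.264, -0.805]]
contact_force: [0.2, -1.1, -0.3]
opening: 0.0512
grip_force: 0.0
```

Call:
{"api": "step_arm", "payload": {
  "commands": [
    [[0, 0, -0.05], [0, 0, 0]],
    [[0, 0, -0.1], [0, 0, 0]],
    [[0, 0, -0.1], [0, 0, 0]],
    [[0, 0, -0.1], [0, 0, 0]],
    [[0, 0, -0.15], [0, 0, 0]],
    [[0, 0, -0.15], [0, 0, 0]],
    [[0, 0, 0], [0, 0, 0]],
    [[0, 0, 0], [0, 0, 0]]
  ]
}}

```text
time: 18.5
tcp_pos: [0.6792, 0.2736, 0.233]
orientation: [[0.845, 0.221, -0.487], [0.049, -0.939, -0.34], [-0.533, 0.264, -0.804]]
contact_force: [0.0, 0.1, 0.0]
opening: 0.0512
grip_force: 0.0
```

```bash
python3 - <<'E'
from geo import *
for d in(.069,.104): print([proj(n,piv+d*lev(.628)).round(1) for n in("side","top")])
cv2.imwrite("pics/top5.png",bot.read_camera("top"));cv2.imwrite("pics/side5.png",bot.read_camera("side"))
a=cv2.imread("pics/side5.png")[190:290,250:340];b=cv2.imread("pics/top5.png")[160:260,270:360]
cv2.imwrite("pics/c6.png",cv2.resize(np.hstack([a,b]),None,fx=4.4,fy=4.4,interpolation=cv2.INTER_CUBIC))
E
```

```text
[array([290. , 253.6]), array([309.3, 205.4])]
[array([283. , 249.2]), array([304.7, 196.1])]
```

View pics/c6.png

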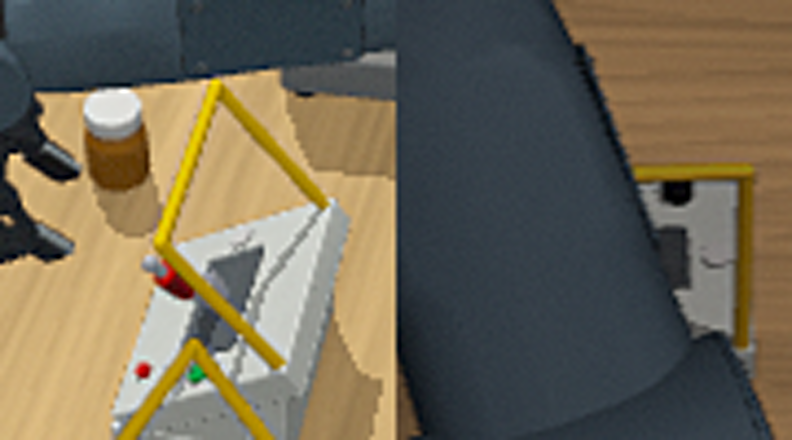

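Side crop: tip at (152,265), i.e. px (284.5,250.2), and collar at (175,282), i.e. (289.8,254.1), both matching the on/down prediction. The arm blocks the top view, so I clear it to verify.

Call:
{"api": "step_arm", "payload": {
  "commands": [
    [[-0.107, 0.053, -0.16], [0, 0, 0]],
    [[-0.107, 0.053, -0.16], [0, 0, 0]],
    [[-0.107, 0.053, -0.16], [0, 0, 0]],
    [[-0.012, 0.235, 0.085], [0, 0, 0]],
    [[-0.012, 0.235, 0.085], [0, 0, 0]],
    [[-0.012, 0.235, 0.085], [0, 0, 0]],
    [[-0.012, 0.235, 0.085], [0, 0, 0]],
    [[-0.012, 0.235, 0.085], [0, 0, 0]]
  ]
}}

```text
time: 19.6
tcp_pos: [0.6788, 0.0232, 0.3536]
orientation: [[0.845, 0.221, -0.487], [0.049, -0.939, -0.34], [-0.532, 0.264, -0.805]]
contact_force: [0.7, 0.4, -0.5]
opening: 0.0512
grip_force: 0.0
```

```bash
python3 - <<'E'
from geo import *
s=bot.get_state();print(s["tcp_pos"],s["time"])
cv2.imwrite("pics/top6.png",bot.read_camera("top"));cv2.imwrite("pics/side6.png",bot.read_camera("side"))
def red(f,r):
    x0,y0,x1,y1=r;h=cv2.cvtColor(cv2.imread(f)[y0:y1,x0:x1],cv2.COLOR_BGR2HSV)
    m=cv2.inRange(h,(0,130,50),(8,255,255))|cv2.inRange(h,(172,130,50),(180,255,255))
    k,_,st,c=cv2.connectedComponentsWithStats(m,None,8);return [((c[i]+[x0,y0]).round(1),st[i,4]) for i in range(1,k) if st[i,4]>4]
print(red("pics/side6.png",(270,225,325,290)),red("pics/top6.png",(286,190,350,240)))
for c in(0,.008): print([proj(n,piv+(.069+c)*lev(.628)).round(1) for n in("side","top")])
a=cv2.imread("pics/side6.png")[210:280,265:325];b=cv2.imread("pics/top6.png")[175:245,290:350];o=cv2.imread("pics/side0.png")[210:280,265:325]
cv2.imwrite("pics/c7.png",cv2.resize(np.hstack([a,b,o]),None,fx=4.4,fy=4.4,interpolation=cv2.INTER_CUBIC))
E
```

```text
[0.67881284 0.02317743 0.3536201 ] 19.6
[(array([289.1, 254.1]), np.int32(31)), (array([282.1, 273.9]), np.int32(8))] [(array([298.4, 203.8]), np.int32(14)), (array([308.8, 205.9]), np.int32(36))]
[array([290. , 253.6]), array([309.3, 205.4])]
[array([288.4, 252.6]), array([308.3, 203.3])]
```

View pics/c7.png

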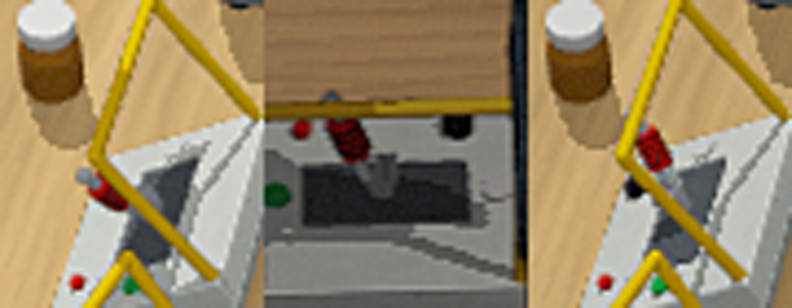

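Top view puts the collar at (308.8,205.9), against (309.3,205.4) predicted for on and down. The lever leans to green, the jar is unmoved, and the robot is clear of everything.

```bash
python3 -c "
from rig import bot
print(bot.hand_in())"
```

```text
the job is handed in; nothing more can be done
None
```

The job is handed in at about 20 s of the 51 s allowed: the lid is shut, the lever is over at the green mark with the collar down in its lock, and the robot touched only the lid and collar; the hand-in gave no verdict.

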